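# Clip the lid onto the specimen box

### The arm

A 7-joint arm with a two-finger parallel gripper is mounted at the origin on a cart in front of the work surface, level with it; the furniture and walls round the work are solid. World frame = base frame: x ahead of the robot, y to its left, z up, the work surface at z = 0. Lengths are in m, angles in degrees, forces in N, time in s.
With the tool pointing down it reaches from about 0.425 to 0.875 m from the base axis. Payload 4.7 kg.
Tool frame: the origin (TCP) lies between the finger pads; the fingertips stand 8 mm ahead of it and the grasp point (between the pads) lies 11 mm behind it (env.tip_extent is the distance from the TCP to the fingertips, in m); z points along the fingers, y is the line along which they close (so a half turn about z gives the same grasp; the last joint's range is limited). The gripper opens to 87 mm and grips with 3 to 60 N. Pads are 19 mm wide; open, the fingers measure 117 mm over their backs; the gripper's body (75 mm by 190 mm) begins 51 mm behind the grasp point.
Start: joints at [-69.952, 18.392, -4.016, 83.108, 1.295, 78.541, -3.26], TCP at [0.214, 0.614, 0.231] pointing down, gripper open.
Joint ranges: [-163.93, 163.93], [-17.29, 119.83], [-79.2, 71.16], [3.27, 140.29], [-89.18, 269.18], [5.43, 117.66], [-154.24, 154.24]. Speed limits (degrees/s): [147.25, 147.25, 180, 180, 180, 180, 180].

### API

Orientations are given as [roll, pitch, yaw] about the fixed x, y, z axes, in that order (R = Rz(yaw) Ry(pitch) Rx(roll)).
In Python, from cell import sensors, vision, workorder, env gives the robot as it stands.
- The arm moves only by the tool drive_tool, never from a script. Its argument "moves" is a list of rows, each an object of numbers: "x", "y", "z": the shift along the tool's x, y, z in mm; "rx", "ry", "rz": the turn, a rotation vector about the tool's x, y, z in rad; "fingers": the closure, from -1 (fully open) to 1 (shut). In form: [{"x": .., "y": .., "z": .., "rx": .., "ry": .., "rz": .., "fingers": ..}, ...]. A call has 1 to 20 rows; each row is the pose to reach, as a shift and turn from the pose commanded when the call began, along the tool's axes at that moment; what a row does not reach only later rows make up. A row lasts 1/8 s, in which the tool goes at most 62.5 mm and 10.7 degrees, less where a joint would pass 70% of its speed; a pose out of reach is approached as far as the arm can. A call with a gripper value outside its range is refused whole. The fingers move at their own pace and stop on an object; "force" is the grip in N (left out, the last holds). Time passes only in rows, so rows that repeat a pose let the fingers close. It gives the time, the measured TCP pose, the force, the opening and the grip force at its end, in the units of the state.
- sensors.get_obs(): the state, without advancing time (a new reading comes with each control period).
- vision.read_camera(name): name is "side" or "top" or "wrist"; returns a dict with "image" (400x640x3 uint8, red, green, blue), "fx", "fy", "cx", "cy" (pixels), "k1" (the pictures are not rectified: a ray, as slopes to the right and down, at radius r is drawn at 1 + k1 r^2 times it, then the intrinsics apply), "R" (3x3) and "t" (3): a world point X has camera coordinates R X + t. Camera axes: x right, y down, z forward; pixel columns grow to the right and rows downward; lengths in m; the calibration is good to about 2 mm. A picture is of the moment at which its call begins. There is no depth.
- workorder.sign_off(): hands the job in; it is judged then, once.
The state is a dict: "time_s": time; "qpos": joint angles; "joint_velocities": joint speeds; "effort": joint torques, N m; "tool_pos": TCP position; "tool_rot": TCP orientation; "force": force on the tool from outside, world axes, zero at the start; "wrist_torque": the same for the moment, N m; "grip_width": finger opening in m; "grasp_force": force on a finger pad.
Only numpy, scipy, OpenCV 4.12 (cv2) and the standard library are available. Lean on these libraries where they do the work, as an engineer would, in place of code of your own. Each camera call takes 0.05 s, during which the arm holds its last target. There are 200 camera calls.

### The job

Pick the lid up by its grip bar and set it squarely home on the specimen box. Then fold its four clip flaps down one by one until each has snapped under the box's rim and stays fully home, pushing firmly but never hard enough to break a flap (20 N). Leave the box closed and let go, and leave the things round it undisturbed.

Things in the scene. Friction and masses are not known exactly. Their poses are not given: they have to be found in the camera images.
- box: White open specimen box with petri dishes inside, fixed to the bench. Origin: centre of its underside, z up. Wall outside 84 (x) x 108 (y) mm, 62 high, walls 4, inner mouth 76 x 100. Round the mouth a collar, 104 x 128 overall, from 44 mm height up to the rim; the clip feet hook under the rounded ridge on its lower outer edge.
- box_rim (a point): Centre of the box's mouth at rim height, 62 mm above the box's origin; axes as the box. The lid is home with its origin (plug underside) 14 mm below this point and its x along the box's x, either way round.
- lid: Loose white lid, 0.35 to 0.7 kg with its clips, lying right way up on the bench. Origin: centre of its plug's underside, z up. Plug 74.4 (x) x 98.4 (y) mm, 14 deep, its lowest 8 mm tapering in by 3 mm a side. It has 0.8 mm play a side in the mouth: a pushed clip shifts the lid, and where it stops is only felt. Plate above: 104 x 128 mm, z 14 to 20.
- lid_grip (a point): Top centre of the grey grip bar in the middle of the lid, 40 mm above the lid's origin. The bar is 16 mm (lid x) by 60 mm (lid y) and stands 20 mm tall on the plate. Four grey clips are hinged on the plate's edges, one a side, and stand out at the start.
- clip_a (a joint): Hinge angle of the clip on the lid's +x side: 0 = folded down home, foot hooked under the ridge; 1.57 = level outward; at most 2.3. From about 0.3 rad down the foot meets the ridge and must stretch over it (7 to 11 N of inward push 22 mm below the hinge), then snaps to 0 and holds; let go earlier, a light hinge spring (under 0.06 N m) folds it out again.
- flap_a: Grey flap of the clip on the lid's +x side, 56 mm wide. Origin: middle of its hinge line, (55, 0, 17) mm in the lid's frame. Own x: outward normal of the panel when down; -z: from hinge along the panel; y: along the hinge. Flat panel, x -1.5 to 3 mm, ends 29 mm from the hinge in a foot reaching 11 mm inward. Breaks above 20 N.
- clip_b (a joint): Hinge angle of the clip on the lid's +y side: 0 = folded down home, foot hooked under the ridge; 1.57 = level outward; at most 2.3. From about 0.3 rad down the foot meets the ridge and must stretch over it (7 to 11 N of inward push 22 mm below the hinge), then snaps to 0 and holds; let go earlier, a light hinge spring (under 0.06 N m) folds it out again.
- flap_b: Grey flap of the clip on the lid's +y side, 40 mm wide. Origin: middle of its hinge line, (0, 67, 17) mm in the lid's frame. Own x: outward normal of the panel when down; -z: from hinge along the panel; y: along the hinge. Flat panel, x -1.5 to 3 mm, ends 29 mm from the hinge in a foot reaching 11 mm inward. Breaks above 20 N.
- clip_c (a joint): Hinge angle of the clip on the lid's -x side: 0 = folded down home, foot hooked under the ridge; 1.57 = level outward; at most 2.3. From about 0.3 rad down the foot meets the ridge and must stretch over it (7 to 11 N of inward push 22 mm below the hinge), then snaps to 0 and holds; let go earlier, a light hinge spring (under 0.06 N m) folds it out again.
- flap_c: Grey flap of the clip on the lid's -x side, 56 mm wide. Origin: middle of its hinge line, (-55, 0, 17) mm in the lid's frame. Own x: outward normal of the panel when down; -z: from hinge along the panel; y: along the hinge. Flat panel, x -1.5 to 3 mm, ends 29 mm from the hinge in a foot reaching 11 mm inward. Breaks above 20 N.
- clip_d (a joint): Hinge angle of the clip on the lid's -y side: 0 = folded down home, foot hooked under the ridge; 1.57 = level outward; at most 2.3. From about 0.3 rad down the foot meets the ridge and must stretch over it (7 to 11 N of inward push 22 mm below the hinge), then snaps to 0 and holds; let go earlier, a light hinge spring (under 0.06 N m) folds it out again.
- flap_d: Grey flap of the clip on the lid's -y side, 40 mm wide. Origin: middle of its hinge line, (0, -67, 17) mm in the lid's frame. Own x: outward normal of the panel when down; -z: from hinge along the panel; y: along the hinge. Flat panel, x -1.5 to 3 mm, ends 29 mm from the hinge in a foot reaching 11 mm inward. Breaks above 20 N.
- vial_0: Bystander: small capped vial, 23 mm wide, 53 mm tall; origin centre of its base. Not to be disturbed.
- vial_1: Bystander: small capped vial, 23 mm wide, 53 mm tall; origin centre of its base. Not to be disturbed.
- timer: Bystander: flat white lab timer, 70 x 62 x 18 mm; origin centre of its underside. Not to be disturbed.
- marker: Bystander: capped black-and-white marker pen lying flat, 17 x 135 x 16 mm; origin centre of its underside. Not to be disturbed.

How it is judged (in metres and radians):
On the way:
1. the lid sits home on the box and is let go (z of lid in the frame of box between 0.046 and 0.05 m and x of lid in the frame of box between -0.004 and 0.004 m and y of lid in the frame of box between -0.004 and 0.004 m and angle between the x axis of lid and the x axis of box, either way round below 0.06 rad and angle between lid's own z axis and vertical below 0.035 rad and contact force between the fingers and lid below 0.1 N), for 0.2 s.
At the end, for the whole second after the job is handed in: The lid sits home on the box (origin 48 mm above the box's origin within 2 mm, centred within 4 mm, square within 0.06 rad, level within 0.035 rad) at rest, with all four clips snapped down (hinge angles below 0.06 rad) (z of lid in the frame of box between 0.046 and 0.05 m and x of lid in the frame of box between -0.004 and 0.004 m and y of lid in the frame of box between -0.004 and 0.004 m and angle between the x axis of lid and the x axis of box, either way round below 0.06 rad and angle between lid's own z axis and vertical below 0.035 rad and value of joint each of clip_a, clip_b, clip_c, clip_d below 0.06 rad and linear speed of lid below 0.01 m/s); the robot touches nothing.
It fails at once if a flap is pushed with more than 20 N (contact force between any of the fingers, the arm and flap_a above 20 N or contact force between any of the fingers, the arm and flap_b above 20 N or contact force between any of the fingers, the arm and flap_c above 20 N or contact force between any of the fingers, the arm and flap_d above 20 N).
It fails at once if a clip is folded down while the lid is not on the box (value of joint any of clip_a, clip_b, clip_c, clip_d below 0.4 rad and distance between lid and box above 0.06 m).
It fails at once if a bystander is moved by more than 20 mm (distance of any of vial_0, vial_1, timer, marker from where it was at the start of the episode above 0.02 m).
It also fails if it takes over 72 s, if anything falls off the work surface, if the arm or the gripper's body presses on something with over 40 N, if the wrist force passes 120 N, or if a joint passes its speed limit or range.

## Working session

There is one attempt and no reset: what is moved stays moved. The work goes in short steps, Python scripts to look and compute and a tool call to move; the robot and the scene stay as the last step left them, time stands still between calls to the robot, and variables do not carry over. Pictures are saved under pics/ and viewed, at most 10 in all, crops included, and the job is handed in when it is done.

Besides the shell and the picture viewer there is one more tool, called by a JSON object that holds its "method" and its "body". drive_tool: Moves the arm, as the interface text tells. Its arguments: {"type":"object","properties":{"moves":{"type":"array"},"force":{"type":"number"}},"required":["moves"]}

```bash
mkdir -p pics; ls
python3 - <<'E'
from cell import sensors, vision, workorder, env
import cv2,numpy as np
o=sensors.get_obs();print(o)
for n in("top","side"):
    c=vision.read_camera(n);cv2.imwrite(f"pics/{n}0.png",c["image"][...,::-1])
    print(n,{k:np.round(v,4).tolist() for k,v in c.items() if k!="image"})
E
```

```text
pics
{'time_s': 0.0, 'qpos': array([-69.9520287 ,  18.43987987,  -4.01413112,  83.17755612,
         1.29285471,  78.54135784,  -3.26133963]), 'joint_velocities': array([-0.07412375,  0.02377836, -0.07959992,  0.10027893,  0.00288789,
        0.023672  , -0.10515294]), 'effort': array([-1.03012204e-03, -4.91288996e+01, -4.04271148e-01, -3.12518191e+01,
       -6.39419211e-02,  4.39458154e-02,  2.20283305e-04]), 'tool_pos': array([0.21405689, 0.61314387, 0.22942876]), 'tool_rot': array([-1.79886329e+02,  4.27031495e-03,  1.60758745e+02]), 'force': array([0.47227262, 1.21340662, 0.40623711]), 'wrist_torque': array([ 0.00596278, -0.06238046, -0.04404058]), 'grasp_force': 0.0, 'grip_width': 0.08722171388462933}
top {'fx': 434.5647, 'fy': 434.5647, 'cx': 319.4803, 'cy': 191.7541, 'k1': 0.0234, 'R': [[-0.0282, -0.9995, -0.014], [-0.9889, 0.0299, -0.1453], [0.1456, 0.0097, -0.9893]], 't': [-0.1852, 0.6069, 0.9682]}
side {'fx': 425.0943, 'fy': 425.0943, 'cx': 325.8196, 'cy': 191.771, 'k1': 0.0244, 'R': [[-0.8886, -0.4586, 0.0097], [-0.3108, 0.5864, -0.748], [0.3374, -0.6677, -0.6636]], 't': [0.4355, 0.353, 0.6815]}
```

View pics/top0.png

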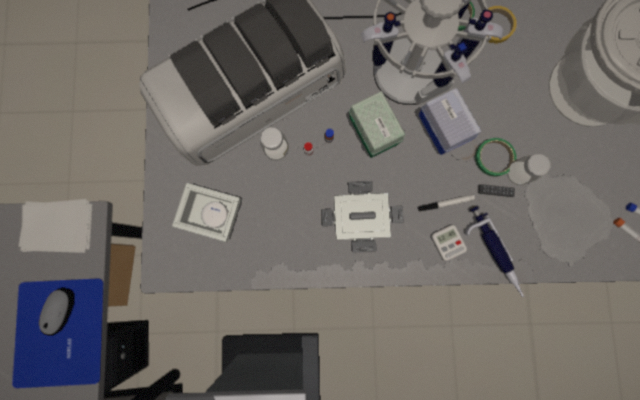

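View pics/side0.png

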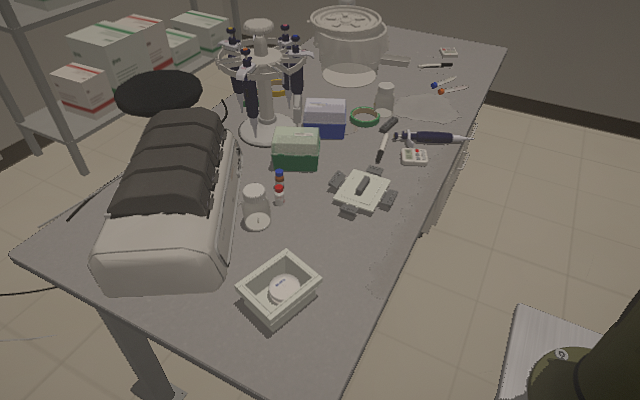

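The top view shows the lid near (362,216) with its bar along the columns, and the box near (207,212), turned slightly. The side view shows the lid at (362,192) and the box at (280,287). I'll enlarge both and measure the corners.

```bash
cat > h.py <<'E'
import numpy as np,cv2
from cell import sensors,vision
def K(c): return np.array([[c["fx"],0,c["cx"]],[0,c["fy"],c["cy"]],[0,0,1.]]),np.array([c["k1"],0,0,0,0.])
def proj(c,P):
    k,d=K(c); return cv2.projectPoints(np.atleast_2d(np.float64(P)),cv2.Rodrigues(np.array(c["R"]))[0],np.array(c["t"]),k,d)[0][:,0]
def unproj(c,uv,z):
    k,d=K(c);s=cv2.undistortPoints(np.float64(uv).reshape(-1,1,2),k,d)[:,0]
    R=np.array(c["R"]);o=-R.T@np.array(c["t"]);r=np.c_[s,np.ones(len(s))]@R
    return o+r*((z-o[2])/r[:,2])[:,None]
E
python3 - <<'E'
from h import *
import pickle
T=vision.read_camera("top");S=vision.read_camera("side");pickle.dump((T,S),open("c.pkl","wb"))
def crop(c,u,v):
    m=cv2.resize(c["image"][v:v+75,u:u+100],(400,300),interpolation=cv2.INTER_CUBIC)[...,::-1].copy()
    m=np.clip(m*1.3,0,255).astype(np.uint8)
    for i in range(0,100,20): cv2.line(m,(i*4,0),(i*4,6),(0,0,255),1);cv2.putText(m,str(u+i),(i*4,16),0,.35,(0,0,255))
    for j in range(0,75,15): cv2.line(m,(0,j*4),(6,j*4),(0,0,255),1);cv2.putText(m,str(v+j),(8,j*4+4),0,.35,(0,0,255))
    return m
cv2.imwrite("pics/crops.png",np.vstack([np.hstack([crop(T,157,174),crop(T,312,178)]),np.hstack([crop(S,230,247),crop(S,313,155)])]))
g=cv2.cvtColor(T["image"],cv2.COLOR_RGB2GRAY)
for nm,(u,v,w,h),z in(("box",(165,178,85,70),.062),("lid",(325,185,75,60),.02)):
    s=g[v:v+h,u:u+w];t,b=cv2.threshold(s,0,255,cv2.THRESH_OTSU)
    cs=max(cv2.findContours(b,0,cv2.CHAIN_APPROX_NONE)[0],key=cv2.contourArea).reshape(-1,2)+[u,v]
    X=unproj(T,cs,z);r=cv2.minAreaRect((X[:,:2]*1000).astype(np.float32));print(nm,t,r)
print(proj(T,[[.214,.614,.23],[0,0,0]]))
E
```

```text
box 141.0 ((560.5744018554688, 57.59528350830078), (127.65185546875, 103.72750854492188), 72.38241577148438)
lid 147.0 ((544.2223510742188, -301.0741271972656), (106.59574127197266, 130.25320434570312), 1.955610752105713)
[[-145.9966946   410.72873144]
 [ 235.51838244  466.88666514]]
```

View pics/crops.png

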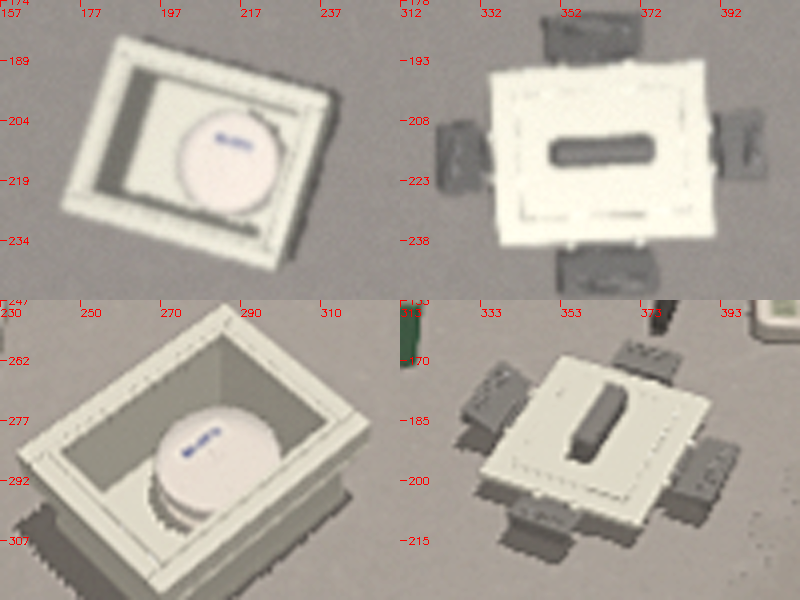

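The crops show the plate and rim corners clearly: box rim in the top view at about (187,183), (239,198), (225,241), (173,226); lid bar centre at about (362.5,215.5). The top-view rectangles match the known sizes (box 127.7 x 103.7, lid 106.6 x 130). Next I'll cross-check with the side view and plan the moves.

```bash
cat >> h.py <<'E'
from scipy.spatial.transform import Rotation as Ro
def plan(*tg):
    "tg: world (x,y,z m, yaw deg) tool-down targets -> shifts in tool axes from current measured pose"
    o=sensors.get_obs();p=o["tool_pos"];R=Ro.from_euler("xyz",o["tool_rot"],degrees=True)
    print("at",np.round(p,4),np.round(o["tool_rot"],2),"t",o["time_s"],"w",o["grip_width"])
    for t in tg:
        d=R.inv().apply(np.array(t[:3])-p)*1000
        rv=(R.inv()*Ro.from_euler("xyz",[180,0,t[3]],degrees=True)).as_rotvec()
        print(t,"->",np.round(d,1),np.round(rv,3))
E
python3 - <<'E'
from h import *
import pickle
T,S=pickle.load(open("c.pkl","rb"))
for n,c,uv,z in(("lid",S,[[354.2,168.8],[390.5,180.5],[373,211.2],[333,198.8]],.02),("box",S,[[286.2,248.2],[322.5,277.5],[270,320],[234.5,286.5]],.062),
 ("lidT",T,[[334.5,196],[388,193],[391,237],[337,239.5]],.02),("boxT",T,[[186.5,183],[239.5,198],[225.5,241],[172.5,226]],.062)):
    X=unproj(c,np.array(uv)+0,z)[:,:2]*1000
    print(n,X.mean(0).round(1),cv2.minAreaRect(X.astype(np.float32)))
print(unproj(T,[[349,215.5],[375.75,215]],.04))
plan((.36,.47,.23,140),(.5,.2,.23,115),(.53,-.1,.22,92),(.545,-.301,.15,92))
E
```

```text
lid [ 542.4 -300.2] ((542.181396484375, -300.00640869140625), (101.8643569946289, 129.79019165039062), 1.2894024848937988)
box [559.   57.9] ((559.2044677734375, 58.12583923339844), (127.84534454345703, 102.14521026611328), 72.95745849609375)
lidT [ 543.3 -302.5] ((543.5625610351562, -302.4290466308594), (104.00463104248047, 127.09574890136719), 1.0233887434005737)
boxT [560.1  56. ] ((559.9956665039062, 56.022186279296875), (127.49127960205078, 102.19337463378906), 72.47193908691406)
[[ 0.54409894 -0.26947831  0.04      ]
 [ 0.54345479 -0.33122974  0.04      ]]
at [0.2141 0.6134 0.2299] [-179.93    0.    160.76] t 0.2 w 0.08737527495051294
(0.36, 0.47, 0.23, 140) -> [-185.   -87.3    0. ] [-0.001  0.     0.362]
(0.5, 0.2, 0.23, 115) -> [-4.061e+02 -2.961e+02  3.000e-01] [-0.001  0.001  0.799]
(0.53, -0.1, 0.22, 92) -> [-533.3 -569.4   10.6] [-1.0e-03  1.0e-03  1.2e+00]
(0.545, -0.301, 0.15, 92) -> [-613.7 -754.2   80.8] [-1.0e-03  1.0e-03  1.2e+00]
```

{"method": "drive_tool", "body": {"moves": [{"x": -93, "y": -44, "rz": 0.18, "fingers": -0.2}, {"x": -140, "y": -66, "rz": 0.27, "fingers": -0.2}, {"x": -185, "y": -87, "rz": 0.36, "fingers": -0.2}, {"x": -229, "y": -129, "rz": 0.45, "fingers": -0.2}, {"x": -273, "y": -171, "rz": 0.54, "fingers": -0.2}, {"x": -317, "y": -213, "rz": 0.62, "fingers": -0.2}, {"x": -361, "y": -255, "rz": 0.71, "fingers": -0.2}, {"x": -406, "y": -296, "rz": 0.8, "fingers": -0.2}, {"x": -431, "y": -351, "z": 2, "rz": 0.88, "fingers": -0.2}, {"x": -456, "y": -406, "z": 4, "rz": 0.96, "fingers": -0.2}, {"x": -482, "y": -460, "z": 6, "rz": 1.04, "fingers": -0.2}, {"x": -508, "y": -515, "z": 8, "rz": 1.12, "fingers": -0.2}, {"x": -533, "y": -569, "z": 10, "rz": 1.21, "fingers": -0.2}, {"x": -553, "y": -615, "z": 28, "rz": 1.21, "fingers": -0.2}, {"x": -573, "y": -661, "z": 45, "rz": 1.21, "fingers": -0.2}, {"x": -593, "y": -708, "z": 63, "rz": 1.21, "fingers": -0.2}, {"x": -614, "y": -754, "z": 80, "rz": 1.21, "fingers": -0.2}, {"x": -614, "y": -754, "z": 80, "rz": 1.21, "fingers": -0.2}, {"x": -614, "y": -754, "z": 80, "rz": 1.21, "fingers": -0.2}]}}

```text
invalid input at $.moves[0]: expected keys x, y, z, rx, ry, rz, fingers
```

Run:
```python
from h import *
plan((.5433,-.3005,.1,91.3),(.5433,-.3005,.031,91.3))
c=vision.read_camera("wrist");cv2.imwrite("pics/w1.png",c["image"][...,::-1])
print(proj(c,[[.5433,-.3005,.04],[.5433,-.3305,.04],[.5433,-.2705,.04]]))
print(sensors.get_obs()["force"])
```

```text
at [0.2141 0.6134 0.2299] [-179.93    0.    160.76] t 0.2 w 0.08737527495051294
(0.5433, -0.3005, 0.1, 91.3) -> [-611.9 -754.2  130.8] [-1.000e-03  1.000e-03  1.212e+00]
(0.5433, -0.3005, 0.031, 91.3) -> [-611.9 -754.1  199.8] [-1.000e-03  1.000e-03  1.212e+00]
[[-157.38396556  564.75142229]
 [-171.1983215   567.69389298]
 [-143.27711847  561.71647757]]
[-0.3859026   0.73147634 -0.66313099]
```

View pics/w1.png

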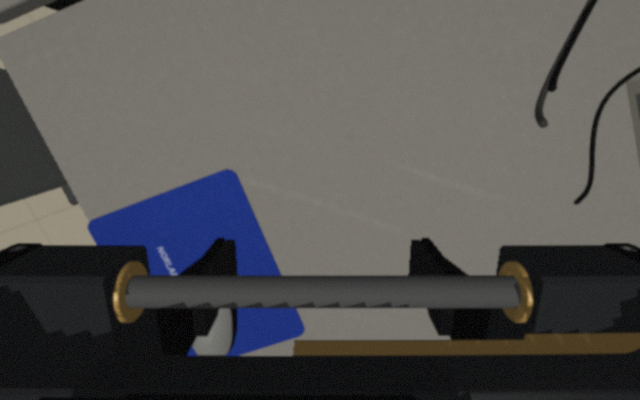

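The move was refused because every row needs all the keys. The wrist picture shows only the start area: the blue mat and the open fingers. Resending with complete rows.

{"method": "drive_tool", "body": {"moves": [{"x": -93, "y": -44, "z": 0, "rx": 0, "ry": 0, "rz": 0.18, "fingers": -0.2}, {"x": -140, "y": -66, "z": 0, "rx": 0, "ry": 0, "rz": 0.27, "fingers": -0.2}, {"x": -185, "y": -87, "z": 0, "rx": 0, "ry": 0, "rz": 0.36, "fingers": -0.2}, {"x": -229, "y": -129, "z": 0, "rx": 0, "ry": 0, "rz": 0.45, "fingers": -0.2}, {"x": -273, "y": -171, "z": 0, "rx": 0, "ry": 0, "rz": 0.54, "fingers": -0.2}, {"x": -317, "y": -213, "z": 0, "rx": 0, "ry": 0, "rz": 0.62, "fingers": -0.2}, {"x": -361, "y": -255, "z": 0, "rx": 0, "ry": 0, "rz": 0.71, "fingers": -0.2}, {"x": -406, "y": -296, "z": 0, "rx": 0, "ry": 0, "rz": 0.8, "fingers": -0.2}, {"x": -431, "y": -351, "z": 2, "rx": 0, "ry": 0, "rz": 0.88, "fingers": -0.2}, {"x": -456, "y": -406, "z": 4, "rx": 0, "ry": 0, "rz": 0.96, "fingers": -0.2}, {"x": -482, "y": -460, "z": 6, "rx": 0, "ry": 0, "rz": 1.04, "fingers": -0.2}, {"x": -508, "y": -515, "z": 8, "rx": 0, "ry": 0, "rz": 1.12, "fingers": -0.2}, {"x": -533, "y": -569, "z": 10, "rx": 0, "ry": 0, "rz": 1.21, "fingers": -0.2}, {"x": -553, "y": -615, "z": 28, "rx": 0, "ry": 0, "rz": 1.21, "fingers": -0.2}, {"x": -573, "y": -661, "z": 45, "rx": 0, "ry": 0, "rz": 1.21, "fingers": -0.2}, {"x": -593, "y": -708, "z": 63, "rx": 0, "ry": 0, "rz": 1.21, "fingers": -0.2}, {"x": -612, "y": -754, "z": 80, "rx": 0, "ry": 0, "rz": 1.21, "fingers": -0.2}, {"x": -612, "y": -754, "z": 80, "rx": 0, "ry": 0, "rz": 1.21, "fingers": -0.2}, {"x": -612, "y": -754, "z": 80, "rx": 0, "ry": 0, "rz": 1.21, "fingers": -0.2}]}}

```text
time_s: 2.62
tool_pos: [0.5437, -0.2993, 0.1503]
tool_rot: [-180.0, -0.1, 91.4]
force: [0.9, 0.7, 0.1]
grip_width: 0.052
grasp_force: 0.0
```

Run:
```python
from h import *
plan((.5433,-.3005,.1,91.3),(.5433,-.3005,.031,91.3))
c=vision.read_camera("wrist");cv2.imwrite("pics/w2.png",c["image"][...,::-1])
print(proj(c,[[.5433,-.3005,.04],[.5433,-.3305,.04],[.5433,-.2705,.04]]))
print(sensors.get_obs()["force"])
```

```text
at [ 0.5437 -0.2993  0.1503] [-1.7998e+02 -5.0000e-02  9.1430e+01] t 2.625 w 0.052031968775828476
(0.5433, -0.3005, 0.1, 91.3) -> [-1.3 -0.4 50.3] [-0.    -0.001  0.002]
(0.5433, -0.3005, 0.031, 91.3) -> [ -1.3  -0.4 119.3] [-0.    -0.001  0.002]
[[322.81743802 204.60451688]
 [321.89244162 240.46806608]
 [323.79867547 166.55710859]]
[-0.03189233 -0.31586114 -0.72480158]
```

View pics/w2.png

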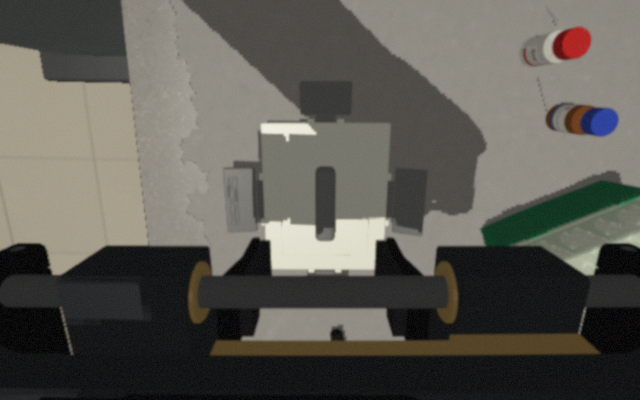

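The wrist view shows the grip bar from (325,166) to (325,240), within 2 px of the prediction, and between the fingers. Descending and gripping.

{"method": "drive_tool", "body": {"moves": [{"x": -1, "y": 0, "z": 40, "rx": 0, "ry": 0, "rz": 0, "fingers": -0.2}, {"x": -1, "y": 0, "z": 80, "rx": 0, "ry": 0, "rz": 0, "fingers": -0.2}, {"x": -1, "y": 0, "z": 105, "rx": 0, "ry": 0, "rz": 0, "fingers": -0.2}, {"x": -1, "y": 0, "z": 114, "rx": 0, "ry": 0, "rz": 0, "fingers": -0.2}, {"x": -1, "y": 0, "z": 119, "rx": 0, "ry": 0, "rz": 0, "fingers": -0.2}, {"x": -1, "y": 0, "z": 119, "rx": 0, "ry": 0, "rz": 0, "fingers": -0.2}]}}

```text
time_s: 3.42
tool_pos: [0.5444, -0.3007, 0.0325]
tool_rot: [179.9, 0.0, 91.5]
force: [-0.2, -0.4, -0.4]
grip_width: 0.0524
grasp_force: 0.0
```

{"method": "drive_tool", "body": {"moves": [{"x": 0, "y": 0, "z": 0, "rx": 0, "ry": 0, "rz": 0, "fingers": 1}, {"x": 0, "y": 0, "z": 0, "rx": 0, "ry": 0, "rz": 0, "fingers": 1}, {"x": 0, "y": 0, "z": 0, "rx": 0, "ry": 0, "rz": 0, "fingers": 1}, {"x": 0, "y": 0, "z": 0, "rx": 0, "ry": 0, "rz": 0, "fingers": 1}, {"x": 0, "y": 0, "z": 0, "rx": 0, "ry": 0, "rz": 0, "fingers": 1}, {"x": 0, "y": 0, "z": 0, "rx": 0, "ry": 0, "rz": 0, "fingers": 1}, {"x": 0, "y": 0, "z": 0, "rx": 0, "ry": 0, "rz": 0, "fingers": 1}, {"x": 0, "y": 0, "z": 0, "rx": 0, "ry": 0, "rz": 0, "fingers": 1}], "force": 40}}

```text
time_s: 4.42
tool_pos: [0.5441, -0.3008, 0.0317]
tool_rot: [179.9, 0.0, 91.4]
force: [1.6, -0.3, 0.1]
grip_width: 0.0157
grasp_force: 40.0
```

{"method": "drive_tool", "body": {"moves": [{"x": 0, "y": 0, "z": -30, "rx": 0, "ry": 0, "rz": 0, "fingers": 1}, {"x": 0, "y": 0, "z": -70, "rx": 0, "ry": 0, "rz": 0, "fingers": 1}, {"x": 0, "y": 0, "z": -100, "rx": 0, "ry": 0, "rz": 0, "fingers": 1}, {"x": 30, "y": 2, "z": -118, "rx": 0, "ry": 0, "rz": 0.03, "fingers": 1}, {"x": 70, "y": 5, "z": -118, "rx": 0, "ry": 0, "rz": 0.07, "fingers": 1}, {"x": 110, "y": 8, "z": -118, "rx": 0, "ry": 0, "rz": 0.11, "fingers": 1}, {"x": 150, "y": 11, "z": -118, "rx": 0, "ry": 0, "rz": 0.15, "fingers": 1}, {"x": 190, "y": 14, "z": -118, "rx": 0, "ry": 0, "rz": 0.19, "fingers": 1}, {"x": 230, "y": 16, "z": -118, "rx": 0, "ry": 0, "rz": 0.23, "fingers": 1}, {"x": 270, "y": 18, "z": -118, "rx": 0, "ry": 0, "rz": 0.26, "fingers": 1}, {"x": 310, "y": 21, "z": -118, "rx": 0, "ry": 0, "rz": 0.29, "fingers": 1}, {"x": 340, "y": 23, "z": -118, "rx": 0, "ry": 0, "rz": 0.32, "fingers": 1}, {"x": 358, "y": 24, "z": -118, "rx": 0, "ry": 0, "rz": 0.33, "fingers": 1}, {"x": 358, "y": 24, "z": -118, "rx": 0, "ry": 0, "rz": 0.33, "fingers": 1}, {"x": 358, "y": 24, "z": -118, "rx": 0, "ry": 0, "rz": 0.33, "fingers": 1}]}}

```text
time_s: 6.3
tool_pos: [0.5579, 0.0558, 0.1489]
tool_rot: [-179.9, 0.1, 72.4]
force: [-0.3, -0.8, -4.5]
grip_width: 0.0155
grasp_force: 40.0
```

Run:
```python
from h import *
plan((.5597,.0573,.15,72.5))
o=sensors.get_obs();print(o["force"],o["grasp_force"])
W=vision.read_camera("wrist");S=vision.read_camera("side")
p=o["tool_pos"];R=Ro.from_euler("xyz",[0,0,o["tool_rot"][2]-90],degrees=True)
P=p-[0,0,.0317]+R.apply([[sx*.052,sy*.064,.020] for sx,sy in((1,1),(1,-1),(-1,-1),(-1,1))])
Rb=Ro.from_euler("z",-17.5,degrees=True)
B=np.array([.5597,.0573,.062])+Rb.apply([[sx*.052,sy*.064,0] for sx,sy in((1,1),(1,-1),(-1,-1),(-1,1))])
out=[]
for c,(u,v,w,h) in((W,(140,60,360,240)),(S,(190,160,170,170))):
    m=c["image"][...,::-1].copy();k=2 if w>200 else 3
    m=cv2.resize(m,None,fx=k,fy=k,interpolation=cv2.INTER_CUBIC)
    for Q,col in((P,(0,0,255)),(B,(0,200,0))):
        cv2.polylines(m,[np.int32(proj(c,Q)*k)],True,col,1)
    out.append(m[v*k:(v+h)*k,u*k:(u+w)*k])
cv2.imwrite("pics/w3.png",out[0]);cv2.imwrite("pics/s3.png",out[1])
```

```text
at [0.5579 0.0558 0.1489] [-1.7994e+02  1.1000e-01  7.2450e+01] t 6.3 w 0.015454618960682832
(0.5597, 0.0573, 0.15, 72.5) -> [ 1.9  1.2 -1.1] [-0.001  0.002 -0.001]
[-0.33730095 -0.80890246 -4.53186043] 39.99824345111847
```

View pics/w3.png

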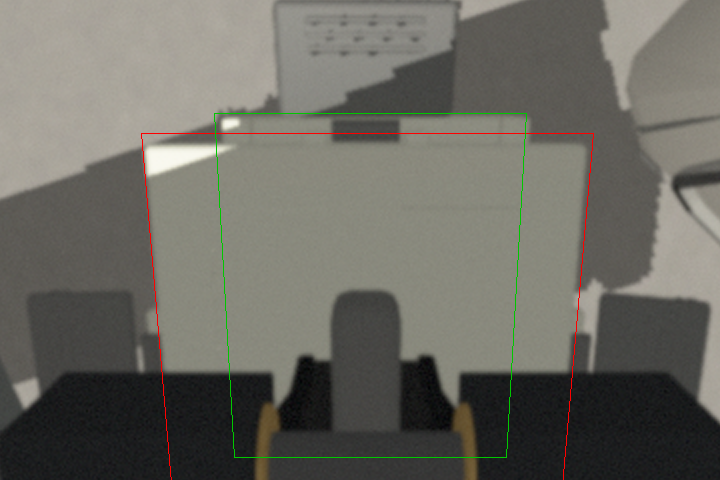

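View pics/s3.png

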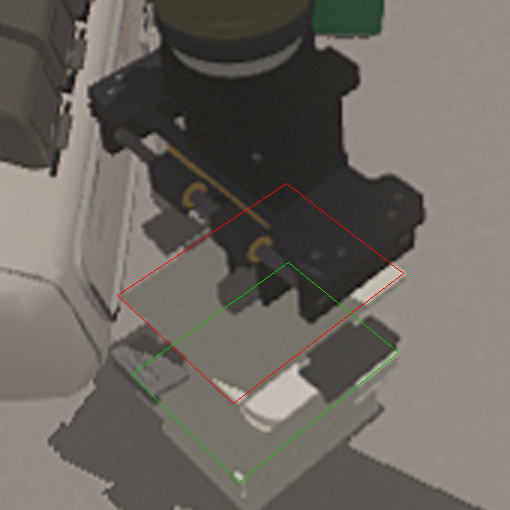

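The wrist view shows the green box outline on the real box edge (row 114). The plate's far edge is at row 145, against 133 predicted, so the lid sits about 1–2 mm towards lid -y in the grip, which is within the 3.8 mm capture. The side view agrees roughly for both outlines. I'll settle and fine-align first.

{"method": "drive_tool", "body": {"moves": [{"x": 2, "y": 1, "z": 20, "rx": 0, "ry": 0, "rz": 0, "fingers": 1}, {"x": 2, "y": 1, "z": 40, "rx": 0, "ry": 0, "rz": 0, "fingers": 1}, {"x": 2, "y": 1, "z": 45, "rx": 0, "ry": 0, "rz": 0, "fingers": 1}, {"x": 2, "y": 1, "z": 45, "rx": 0, "ry": 0, "rz": 0, "fingers": 1}, {"x": 2, "y": 1, "z": 45, "rx": 0, "ry": 0, "rz": 0, "fingers": 1}, {"x": 2, "y": 1, "z": 45, "rx": 0, "ry": 0, "rz": 0, "fingers": 1}]}}

```text
time_s: 7.15
tool_pos: [0.5607, 0.0593, 0.1053]
tool_rot: [179.9, -0.1, 72.5]
force: [-0.0, -0.3, -4.7]
grip_width: 0.0155
grasp_force: 40.0
```

Run:
```python
from h import *
plan((.5603,.0582,.0797,72.5))
o=sensors.get_obs();W=vision.read_camera("wrist")
p=o["tool_pos"];Rl=Ro.from_euler("xyz",[0,0,o["tool_rot"][2]-90],degrees=True)
L=lambda *q:proj(W,p-[0,0,.0317]+Rl.apply(np.array(q)))
B=lambda *q:proj(W,np.array([.56,.0573,0])+Ro.from_euler("z",-17.5,degrees=True).apply(np.array(q)))
print("lid far corners",L([-.052,.064,.02],[.052,.064,.02]),"bar end",L([0,.03,.04]))
print("box far",B([-.052,.064,.062],[.052,.064,.062]))
m=W["image"][60:260,180:460,::-1];cv2.imwrite("pics/w4.png",cv2.resize(np.clip(m*1.5,0,255).astype(np.uint8),None,fx=2.8,fy=2.8,interpolation=cv2.INTER_CUBIC))
```

```text
at [0.5607 0.0593 0.1053] [ 1.7994e+02 -5.0000e-02  7.2520e+01] t 7.15 w 0.015506654432752736
(0.5603, 0.0582, 0.0797, 72.5) -> [-1.2 -0.1 25.6] [ 0.001 -0.001  0.   ]
lid far corners [[210.7609241  126.9264355 ]
 [436.2205077  126.86260993]] bar end [[323.66223142 210.0197026 ]]
box far [[228.52228374 127.39670034]
 [417.76841059 127.41394122]]
```

View pics/w4.png

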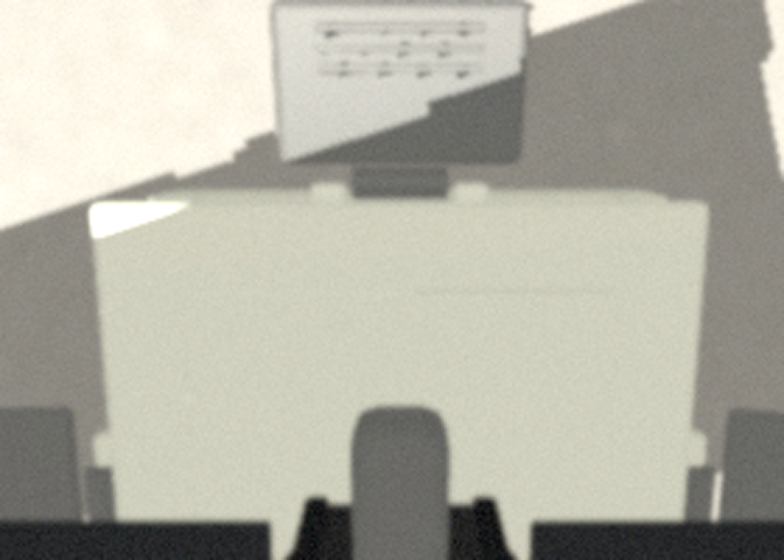

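The image shows the box's far edge at row 127.9 (predicted 127.4), so the box pose is confirmed. The lid's far edge is at row 132.5 against 126.9. I'll fit the lid's offset and tilt in the hand from these points.

Run:
```python
from h import *
from scipy.optimize import least_squares
o=sensors.get_obs();W=vision.read_camera("wrist");p=o["tool_pos"];Rl=Ro.from_euler("xyz",[0,0,o["tool_rot"][2]-90],degrees=True)
print(p,W["fx"],W["cx"],W["cy"])
full=lambda a,b:np.array([180+a/2.8,60+b/2.8])
def res(q,free):
    v=np.zeros(5);v[free]=q
    T=lambda X:proj(W,p+Rl.apply(Ro.from_euler("xyz",[v[3],0,v[4]]).apply(np.array(X)-[0,0,.04])+v[:3]+[0,0,.0083]))
    far=T([[-.052,.064,.02],[.052,.064,.02]]);r=list((far-[full(90,203),full(708,203)]).ravel())
    for s,a,b in((-1,115,515),(1,688,515)):
        L=T([[s*.052,y,.02] for y in(.06,.05,.04,.03,.02,.01,0,-.01,-.02)])
        r.append(np.interp(full(a,b)[1],L[:,1],L[:,0])-full(a,b)[0])
    r.append(T([[0,.03,.02]])[0,1]-full(400,408)[1])
    r.append(T([[0,.03,.02]])[0,0]-full(400,408)[0])
    return np.array(r)
for f in([0,1,4],[0,1,2,4],[0,1,2,3,4]):
    s=least_squares(res,np.zeros(len(f)),args=(f,),x_scale=[.001]*len(f));print(f,np.round(s.x*1000,2),"res",np.round(s.fun,1))
```

```text
[0.56068761 0.0593485  0.10521965] 350.74235475005725 322.65620149256483 203.04453769106914
[0, 1, 4] [-0.23 -2.98  2.21] res [-1.6  1.2  2.1  0.6 -0.9  0.2 -1.7  0.1]
[0, 1, 2, 4] [-0.23 -3.14 -1.4   2.24] res [-0.6  1.3  1.2  0.7 -0.1 -0.7 -2.1  0.1]
[0, 1, 2, 3, 4] [ -0.23  -2.25   0.21 -43.28   2.23] res [ 0.1  1.2  0.4  0.6 -0.8  0.1 -2.   0.1]
```

The fit puts the lid about 2–3 mm towards -y in the hand. The TCP is already 2.2 mm past the box centre that way, so I'll descend and feel.

{"method": "drive_tool", "body": {"moves": [{"x": 0, "y": 0, "z": 6, "rx": 0, "ry": 0, "rz": 0, "fingers": 1}, {"x": 0, "y": 0, "z": 11, "rx": 0, "ry": 0, "rz": 0, "fingers": 1}, {"x": 0, "y": 0, "z": 14, "rx": 0, "ry": 0, "rz": 0, "fingers": 1}, {"x": 0, "y": 0, "z": 16, "rx": 0, "ry": 0, "rz": 0, "fingers": 1}, {"x": 0, "y": 0, "z": 16, "rx": 0, "ry": 0, "rz": 0, "fingers": 1}, {"x": 0, "y": 0, "z": 16, "rx": 0, "ry": 0, "rz": 0, "fingers": 1}]}}

```text
time_s: 8.0
tool_pos: [0.5604, 0.0592, 0.0887]
tool_rot: [180.0, -0.0, 72.5]
force: [1.2, -1.0, -4.7]
grip_width: 0.0156
grasp_force: 40.0
```

{"method": "drive_tool", "body": {"moves": [{"x": 0, "y": 0, "z": 2, "rx": 0, "ry": 0, "rz": 0, "fingers": 1}, {"x": 0, "y": 0, "z": 4, "rx": 0, "ry": 0, "rz": 0, "fingers": 1}, {"x": 0, "y": 0, "z": 4, "rx": 0, "ry": 0, "rz": 0, "fingers": 1}]}}

```text
time_s: 8.38
tool_pos: [0.5615, 0.0589, 0.0851]
tool_rot: [179.8, -0.0, 72.5]
force: [4.1, -2.1, -1.6]
grip_width: 0.0158
grasp_force: 40.0
```

Entering the taper, with a 4.5 N side push along +tool y. Easing 1.5 mm that way while going down.

{"method": "drive_tool", "body": {"moves": [{"x": 0, "y": 1.5, "z": 0, "rx": 0, "ry": 0, "rz": 0, "fingers": 1}, {"x": 0, "y": 1.5, "z": 2, "rx": 0, "ry": 0, "rz": 0, "fingers": 1}, {"x": 0, "y": 1.5, "z": 3, "rx": 0, "ry": 0, "rz": 0, "fingers": 1}, {"x": 0, "y": 1.5, "z": 3, "rx": 0, "ry": 0, "rz": 0, "fingers": 1}]}}

```text
time_s: 8.88
tool_pos: [0.5615, 0.0589, 0.0813]
tool_rot: [-180.0, 0.0, 72.5]
force: [2.5, -0.6, -4.1]
grip_width: 0.0156
grasp_force: 40.0
```

{"method": "drive_tool", "body": {"moves": [{"x": 0, "y": 0, "z": 1, "rx": 0, "ry": 0, "rz": 0, "fingers": 1}, {"x": 0, "y": 0, "z": 2, "rx": 0, "ry": 0, "rz": 0, "fingers": 1}, {"x": 0, "y": 0, "z": 2, "rx": 0, "ry": 0, "rz": 0, "fingers": 1}]}}

```text
time_s: 9.25
tool_pos: [0.5616, 0.0589, 0.0797]
tool_rot: [-180.0, -0.0, 72.5]
force: [0.9, -0.9, -2.3]
grip_width: 0.0155
grasp_force: 40.0
```

{"method": "drive_tool", "body": {"moves": [{"x": 0, "y": 0, "z": 1, "rx": 0, "ry": 0, "rz": 0, "fingers": 1}, {"x": 0, "y": 0, "z": 1, "rx": 0, "ry": 0, "rz": 0, "fingers": 1}, {"x": 0, "y": 0, "z": 1, "rx": 0, "ry": 0, "rz": 0, "fingers": 1}]}}

```text
time_s: 9.62
tool_pos: [0.5616, 0.0589, 0.0796]
tool_rot: [-180.0, -0.0, 72.5]
force: [-1.1, -0.2, 5.0]
grip_width: 0.0157
grasp_force: 40.0
```

Seated: the TCP height equals the expected home height and the force is rising. Releasing and lifting clear.

{"method": "drive_tool", "body": {"moves": [{"x": 0, "y": 0, "z": -1, "rx": 0, "ry": 0, "rz": 0, "fingers": 1}, {"x": 0, "y": 0, "z": -1, "rx": 0, "ry": 0, "rz": 0, "fingers": -0.2}, {"x": 0, "y": 0, "z": -1, "rx": 0, "ry": 0, "rz": 0, "fingers": -0.2}, {"x": 0, "y": 0, "z": -1, "rx": 0, "ry": 0, "rz": 0, "fingers": -0.2}, {"x": 0, "y": 0, "z": -1, "rx": 0, "ry": 0, "rz": 0, "fingers": -0.2}, {"x": 0, "y": 0, "z": -30, "rx": 0, "ry": 0, "rz": 0, "fingers": -0.2}, {"x": 0, "y": 0, "z": -70, "rx": 0, "ry": 0, "rz": 0, "fingers": -0.2}, {"x": 0, "y": 0, "z": -90, "rx": 0, "ry": 0, "rz": 0, "fingers": -0.2}, {"x": 0, "y": 0, "z": -90, "rx": 0, "ry": 0, "rz": 0, "fingers": -0.2}]}}

```text
time_s: 10.75
tool_pos: [0.5628, 0.0589, 0.1702]
tool_rot: [179.8, -0.1, 72.5]
force: [-0.0, -0.6, -0.4]
grip_width: 0.0524
grasp_force: 0.0
```

```bash
cat >> h.py <<'E'
def lidfit(tag=None):
    "refine lid-plate rectangle on box (z=.068) from top view"
    T=vision.read_camera("top");g=cv2.cvtColor(T["image"],cv2.COLOR_RGB2GRAY)
    if tag: cv2.imwrite(f"pics/{tag}.png",cv2.resize(T["image"][150:275,130:290,::-1],None,fx=4.5,fy=4.5,interpolation=cv2.INTER_CUBIC))
    return T
E
python3 - <<'E'
from h import *
T=lidfit()
W=vision.read_camera("wrist")
o=sensors.get_obs();print(o["qpos"].round(1),o["force"],o["tool_pos"])
a=cv2.resize(T["image"][165:265,140:250],(440,400),interpolation=cv2.INTER_CUBIC)
b=cv2.resize(W["image"][100:400,160:480],(360,338))
b=np.vstack([b,np.zeros((62,360,3),np.uint8)])
cv2.imwrite("pics/home.png",np.hstack([a,b])[...,::-1])
ang=np.radians(-17.5)
for u in([.5609,.0568],[.5600,.0573]):
  R2=np.array([[np.cos(ang),-np.sin(ang)],[np.sin(ang),np.cos(ang)]])
  c=np.c_[np.array([[.052,.064],[.052,-.064],[-.052,-.064],[-.052,.064]])@R2.T+u,[.068]*4]
  print(((proj(T,c)-[140,165])*4).round(0).tolist())
E
```

```text
[-39.8  11.4  35.1 101.4  -7.   69.4 -20.2] [0.40049446 0.17644781 0.31055566] [0.56113433 0.0588573  0.16774203]
[[181.0, 67.0], [395.0, 128.0], [340.0, 305.0], [123.0, 243.0]]
[[180.0, 69.0], [395.0, 129.0], [339.0, 307.0], [122.0, 244.0]]
```

View pics/home.png

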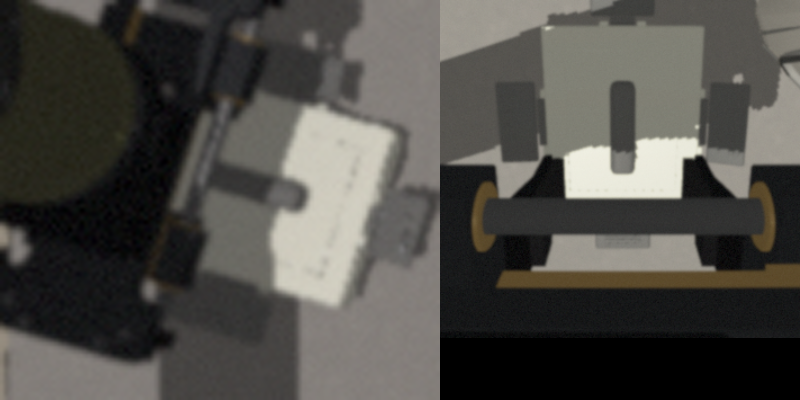

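The lid sits home: visible corners at (398,130) and (338,307) are within 3 px (under 2 mm) of the prediction, with all flaps out. I'll close the fingers and go outside clip b (+tool x), keeping this orientation.

{"method": "drive_tool", "body": {"moves": [{"x": 0, "y": 0, "z": 0, "rx": 0, "ry": 0, "rz": 0, "fingers": 1}, {"x": 46, "y": 0, "z": 10, "rx": 0, "ry": 0, "rz": 0, "fingers": 1}, {"x": 92, "y": 0, "z": 30, "rx": 0, "ry": 0, "rz": 0, "fingers": 1}, {"x": 92, "y": 0, "z": 65, "rx": 0, "ry": 0, "rz": 0, "fingers": 1}, {"x": 92, "y": 0, "z": 80, "rx": 0, "ry": 0, "rz": 0, "fingers": 1}, {"x": 92, "y": 0, "z": 80, "rx": 0, "ry": 0, "rz": 0, "fingers": 1}, {"x": 92, "y": 0, "z": 80, "rx": 0, "ry": 0, "rz": 0, "fingers": 1}]}}

```text
time_s: 11.72
tool_pos: [0.5901, 0.1458, 0.0898]
tool_rot: [179.9, -0.1, 72.4]
force: [0.8, -0.6, 0.5]
grip_width: 0.0008
grasp_force: 0.0
```

{"method": "drive_tool", "body": {"moves": [{"x": 0, "y": 0, "z": 6, "rx": 0, "ry": 0, "rz": 0, "fingers": 1}, {"x": 0, "y": 0, "z": 12, "rx": 0, "ry": 0, "rz": 0, "fingers": 1}, {"x": 0, "y": 0, "z": 18, "rx": 0, "ry": 0, "rz": 0, "fingers": 1}, {"x": 0, "y": 0, "z": 18, "rx": 0, "ry": 0, "rz": 0, "fingers": 1}]}}

```text
time_s: 12.22
tool_pos: [0.5891, 0.1466, 0.0701]
tool_rot: [-180.0, 0.0, 72.5]
force: [-0.3, 0.3, -0.9]
grip_width: 0.0003
grasp_force: 0.1
```

{"method": "drive_tool", "body": {"moves": [{"x": 0, "y": 0, "z": 6, "rx": 0, "ry": 0, "rz": 0, "fingers": 1}, {"x": 0, "y": 0, "z": 12, "rx": 0, "ry": 0, "rz": 0, "fingers": 1}, {"x": 0, "y": 0, "z": 18, "rx": 0, "ry": 0, "rz": 0, "fingers": 1}, {"x": 0, "y": 0, "z": 22, "rx": 0, "ry": 0, "rz": 0, "fingers": 1}, {"x": 0, "y": 0, "z": 22, "rx": 0, "ry": 0, "rz": 0, "fingers": 1}, {"x": 0, "y": 0, "z": 22, "rx": 0, "ry": 0, "rz": 0, "fingers": 1}]}}

```text
time_s: 12.98
tool_pos: [0.589, 0.1469, 0.0483]
tool_rot: [-180.0, -0.0, 72.5]
force: [0.5, 1.4, -0.4]
grip_width: 0.0006
grasp_force: 0.7
```

{"method": "drive_tool", "body": {"moves": [{"x": -2, "y": 0, "z": 0, "rx": 0, "ry": 0, "rz": 0, "fingers": 1}, {"x": -4, "y": 0, "z": 0, "rx": 0, "ry": 0, "rz": 0, "fingers": 1}, {"x": -6, "y": 0, "z": 0, "rx": 0, "ry": 0, "rz": 0, "fingers": 1}, {"x": -6, "y": 0, "z": 0, "rx": 0, "ry": 0, "rz": 0, "fingers": 1}, {"x": -6, "y": 0, "z": 0, "rx": 0, "ry": 0, "rz": 0, "fingers": 1}]}}

```text
time_s: 13.6
tool_pos: [0.5874, 0.1415, 0.0486]
tool_rot: [-180.0, -0.0, 72.6]
force: [0.5, 3.8, -2.7]
grip_width: 0.0007
grasp_force: 2.3
```

{"method": "drive_tool", "body": {"moves": [{"x": -1, "y": 0, "z": 0, "rx": 0, "ry": 0, "rz": 0, "fingers": 1}, {"x": -1, "y": 0, "z": 0, "rx": 0, "ry": 0, "rz": 0, "fingers": 1}, {"x": -1, "y": 0, "z": 0, "rx": 0, "ry": 0, "rz": 0, "fingers": 1}]}}

```text
time_s: 13.98
tool_pos: [0.5873, 0.1413, 0.0487]
tool_rot: [180.0, -0.1, 72.6]
force: [0.6, 6.2, -2.5]
grip_width: 0.0
grasp_force: 3.0
```

{"method": "drive_tool", "body": {"moves": [{"x": -1, "y": 0, "z": 0, "rx": 0, "ry": 0, "rz": 0, "fingers": 1}, {"x": -1, "y": 0, "z": 0, "rx": 0, "ry": 0, "rz": 0, "fingers": 1}, {"x": -1, "y": 0, "z": 0, "rx": 0, "ry": 0, "rz": 0, "fingers": 1}]}}

```text
time_s: 14.35
tool_pos: [0.5872, 0.1411, 0.0488]
tool_rot: [180.0, -0.2, 72.6]
force: [1.9, 7.1, -2.6]
grip_width: 0.0007
grasp_force: 3.6
```

{"method": "drive_tool", "body": {"moves": [{"x": -1, "y": 0, "z": 0, "rx": 0, "ry": 0, "rz": 0, "fingers": 1}, {"x": -1, "y": 0, "z": 0, "rx": 0, "ry": 0, "rz": 0, "fingers": 1}, {"x": -1, "y": 0, "z": 0, "rx": 0, "ry": 0, "rz": 0, "fingers": 1}]}}

```text
time_s: 14.72
tool_pos: [0.5872, 0.141, 0.0489]
tool_rot: [180.0, -0.2, 72.6]
force: [1.7, 8.4, -2.5]
grip_width: 0.0003
grasp_force: 4.3
```

{"method": "drive_tool", "body": {"moves": [{"x": -1, "y": 0, "z": 0, "rx": 0, "ry": 0, "rz": 0, "fingers": 1}, {"x": -1, "y": 0, "z": 0, "rx": 0, "ry": 0, "rz": 0, "fingers": 1}, {"x": -1, "y": 0, "z": 0, "rx": 0, "ry": 0, "rz": 0, "fingers": 1}]}}

```text
time_s: 15.1
tool_pos: [0.5871, 0.1408, 0.049]
tool_rot: [179.9, -0.3, 72.6]
force: [2.9, 10.5, -4.2]
grip_width: 0.0007
grasp_force: 5.0
```

{"method": "drive_tool", "body": {"moves": [{"x": -1, "y": 0, "z": 0, "rx": 0, "ry": 0, "rz": 0, "fingers": 1}, {"x": -1, "y": 0, "z": 0, "rx": 0, "ry": 0, "rz": 0, "fingers": 1}, {"x": -1, "y": 0, "z": 0, "rx": 0, "ry": 0, "rz": 0, "fingers": 1}]}}

```text
time_s: 15.48
tool_pos: [0.587, 0.1407, 0.0491]
tool_rot: [179.9, -0.3, 72.7]
force: [4.0, 10.7, -4.4]
grip_width: 0.0004
grasp_force: 5.6
```

{"method": "drive_tool", "body": {"moves": [{"x": -1, "y": 0, "z": 0, "rx": 0, "ry": 0, "rz": 0, "fingers": 1}, {"x": -1, "y": 0, "z": 0, "rx": 0, "ry": 0, "rz": 0, "fingers": 1}, {"x": -1, "y": 0, "z": 0, "rx": 0, "ry": 0, "rz": 0, "fingers": 1}]}}

```text
time_s: 15.85
tool_pos: [0.5869, 0.1405, 0.0492]
tool_rot: [179.9, -0.4, 72.7]
force: [3.9, 12.0, -4.7]
grip_width: 0.0003
grasp_force: 6.3
```

The inward push is about 12.6 N, and friction on the tip (-4.7 N in z) works against folding. I'll shift the tip down 2 mm for leverage before pushing on.

{"method": "drive_tool", "body": {"moves": [{"x": 0, "y": 0, "z": 1, "rx": 0, "ry": 0, "rz": 0, "fingers": 1}, {"x": 0, "y": 0, "z": 2, "rx": 0, "ry": 0, "rz": 0, "fingers": 1}, {"x": 0, "y": 0, "z": 2, "rx": 0, "ry": 0, "rz": 0, "fingers": 1}]}}

```text
time_s: 16.23
tool_pos: [0.5865, 0.1393, 0.0467]
tool_rot: [179.9, -0.3, 72.7]
force: [4.2, 10.5, -6.6]
grip_width: 0.0004
grasp_force: 5.4
```

{"method": "drive_tool", "body": {"moves": [{"x": -1, "y": 0, "z": 0, "rx": 0, "ry": 0, "rz": 0, "fingers": 1}, {"x": -1, "y": 0, "z": 0, "rx": 0, "ry": 0, "rz": 0, "fingers": 1}, {"x": -1, "y": 0, "z": 0, "rx": 0, "ry": 0, "rz": 0, "fingers": 1}]}}

```text
time_s: 16.6
tool_pos: [0.5862, 0.1385, 0.0464]
tool_rot: [179.9, -0.3, 72.7]
force: [4.6, 10.1, -8.6]
grip_width: 0.0003
grasp_force: 5.8
```

Run:
```python
from h import *
o=sensors.get_obs();R=Ro.from_euler("z",72.6,degrees=True).inv()
print("F box-y,-x,z",R.apply(o["force"]).round(2),"M",R.apply(o["wrist_torque"]).round(3),o["effort"].round(1),o["qpos"].round(2))
p=o["tool_pos"]-[.5605,.057,.065];print("rel hinge",R.apply(p).round(4))
S=vision.read_camera("side");T=vision.read_camera("top")
import pickle;pickle.dump((T,S),open("c2.pkl","wb"))
```

```text
F box-y,-x,z [11.05 -1.32 -8.6 ] M [-0.216 -2.679  0.032] [  5.7 -46.2  13.  -24.6   3.2   2.   -0. ] [-40.83  23.39  30.49 102.58 -14.09  57.55 -22.15]
rel hinge [ 0.0855 -0.0002 -0.0186]
```

The fold is progressing (about 0.23 rad), and the force fits stretching over the ridge. Pushing on in 1 mm steps.

{"method": "drive_tool", "body": {"moves": [{"x": -1, "y": 0, "z": 0, "rx": 0, "ry": 0, "rz": 0, "fingers": 1}, {"x": -1, "y": 0, "z": 0, "rx": 0, "ry": 0, "rz": 0, "fingers": 1}]}}

```text
time_s: 16.95
tool_pos: [0.5849, 0.1335, 0.0466]
tool_rot: [-180.0, 0.0, 72.6]
force: [-0.1, 1.2, -0.3]
grip_width: 0.0005
grasp_force: 0.5
```

{"method": "drive_tool", "body": {"moves": [{"x": -1, "y": 0, "z": 0, "rx": 0, "ry": 0, "rz": 0, "fingers": 1}, {"x": -1, "y": 0, "z": 0, "rx": 0, "ry": 0, "rz": 0, "fingers": 1}]}}

```text
time_s: 17.2
tool_pos: [0.5848, 0.1326, 0.0466]
tool_rot: [-180.0, -0.0, 72.5]
force: [0.6, 4.7, -2.2]
grip_width: 0.0002
grasp_force: 2.5
```

Clip b snapped: the finger now meets the panel at exactly the home offset of 2.9 mm. Retreating and going to clip d on the opposite side.

{"method": "drive_tool", "body": {"moves": [{"x": 12, "y": 0, "z": 0, "rx": 0, "ry": 0, "rz": 0, "fingers": 1}, {"x": 14, "y": 0, "z": -40, "rx": 0, "ry": 0, "rz": 0, "fingers": 1}, {"x": 14, "y": 0, "z": -85, "rx": 0, "ry": 0, "rz": 0, "fingers": 1}, {"x": -40, "y": 0, "z": -90, "rx": 0, "ry": 0, "rz": 0, "fingers": 1}, {"x": -90, "y": 0, "z": -90, "rx": 0, "ry": 0, "rz": 0, "fingers": 1}, {"x": -140, "y": 0, "z": -90, "rx": 0, "ry": 0, "rz": 0, "fingers": 1}, {"x": -173, "y": 0, "z": -85, "rx": 0, "ry": 0, "rz": 0, "fingers": 1}, {"x": -173, "y": 0, "z": -65, "rx": 0, "ry": 0, "rz": 0, "fingers": 1}, {"x": -173, "y": 0, "z": -43, "rx": 0, "ry": 0, "rz": 0, "fingers": 1}, {"x": -173, "y": 0, "z": -43, "rx": 0, "ry": 0, "rz": 0, "fingers": 1}, {"x": -173, "y": 0, "z": -43, "rx": 0, "ry": 0, "rz": 0, "fingers": 1}]}}

```text
time_s: 18.58
tool_pos: [0.5333, -0.0334, 0.0903]
tool_rot: [179.9, 0.0, 72.5]
force: [-0.5, 0.2, -0.2]
grip_width: 0.0005
grasp_force: 0.0
```

{"method": "drive_tool", "body": {"moves": [{"x": 0, "y": 0, "z": 8, "rx": 0, "ry": 0, "rz": 0, "fingers": 1}, {"x": 0, "y": 0, "z": 16, "rx": 0, "ry": 0, "rz": 0, "fingers": 1}, {"x": 0, "y": 0, "z": 22, "rx": 0, "ry": 0, "rz": 0, "fingers": 1}, {"x": 0, "y": 0, "z": 28, "rx": 0, "ry": 0, "rz": 0, "fingers": 1}, {"x": 0, "y": 0, "z": 34, "rx": 0, "ry": 0, "rz": 0, "fingers": 1}, {"x": 0, "y": 0, "z": 40, "rx": 0, "ry": 0, "rz": 0, "fingers": 1}, {"x": 0, "y": 0, "z": 42, "rx": 0, "ry": 0, "rz": 0, "fingers": 1}, {"x": 0, "y": 0, "z": 42, "rx": 0, "ry": 0, "rz": 0, "fingers": 1}]}}

```text
time_s: 19.58
tool_pos: [0.5322, -0.033, 0.047]
tool_rot: [-179.9, 0.0, 72.5]
force: [-0.7, -0.8, -1.3]
grip_width: 0.0006
grasp_force: 0.7
```

{"method": "drive_tool", "body": {"moves": [{"x": 2, "y": 0, "z": 0, "rx": 0, "ry": 0, "rz": 0, "fingers": 1}, {"x": 4, "y": 0, "z": 0, "rx": 0, "ry": 0, "rz": 0, "fingers": 1}, {"x": 5, "y": 0, "z": 0, "rx": 0, "ry": 0, "rz": 0, "fingers": 1}, {"x": 5, "y": 0, "z": 0, "rx": 0, "ry": 0, "rz": 0, "fingers": 1}]}}

```text
time_s: 20.08
tool_pos: [0.5336, -0.0291, 0.0472]
tool_rot: [-179.9, 0.1, 72.5]
force: [-2.0, -4.6, -1.8]
grip_width: 0.0002
grasp_force: 2.5
```

{"method": "drive_tool", "body": {"moves": [{"x": 1, "y": 0, "z": 0, "rx": 0, "ry": 0, "rz": 0, "fingers": 1}, {"x": 2, "y": 0, "z": 0, "rx": 0, "ry": 0, "rz": 0, "fingers": 1}, {"x": 2, "y": 0, "z": 0, "rx": 0, "ry": 0, "rz": 0, "fingers": 1}]}}

```text
time_s: 20.45
tool_pos: [0.5337, -0.0286, 0.0471]
tool_rot: [-179.9, 0.2, 72.5]
force: [-2.6, -7.6, -2.8]
grip_width: 0.0004
grasp_force: 3.8
```

{"method": "drive_tool", "body": {"moves": [{"x": 1, "y": 0, "z": 0, "rx": 0, "ry": 0, "rz": 0, "fingers": 1}, {"x": 1, "y": 0, "z": 0, "rx": 0, "ry": 0, "rz": 0, "fingers": 1}]}}

```text
time_s: 20.7
tool_pos: [0.5337, -0.0283, 0.0469]
tool_rot: [-179.9, 0.3, 72.4]
force: [-2.3, -8.8, -3.3]
grip_width: 0.0003
grasp_force: 4.4
```

{"method": "drive_tool", "body": {"moves": [{"x": 1, "y": 0, "z": 0, "rx": 0, "ry": 0, "rz": 0, "fingers": 1}, {"x": 1, "y": 0, "z": 0, "rx": 0, "ry": 0, "rz": 0, "fingers": 1}]}}

```text
time_s: 20.95
tool_pos: [0.5338, -0.028, 0.0467]
tool_rot: [-179.9, 0.3, 72.4]
force: [-3.3, -9.5, -4.6]
grip_width: 0.0004
grasp_force: 5.0
```

{"method": "drive_tool", "body": {"moves": [{"x": 1, "y": 0, "z": 1, "rx": 0, "ry": 0, "rz": 0, "fingers": 1}, {"x": 1, "y": 0, "z": 1, "rx": 0, "ry": 0, "rz": 0, "fingers": 1}]}}

```text
time_s: 21.2
tool_pos: [0.534, -0.0269, 0.0454]
tool_rot: [-179.9, 0.3, 72.4]
force: [-2.2, -10.6, -6.9]
grip_width: 0.0004
grasp_force: 4.7
```

{"method": "drive_tool", "body": {"moves": [{"x": 1, "y": 0, "z": 0, "rx": 0, "ry": 0, "rz": 0, "fingers": 1}, {"x": 1, "y": 0, "z": 0, "rx": 0, "ry": 0, "rz": 0, "fingers": 1}]}}

```text
time_s: 21.45
tool_pos: [0.5341, -0.0264, 0.0452]
tool_rot: [-179.9, 0.3, 72.4]
force: [-1.6, -9.5, -7.3]
grip_width: 0.0004
grasp_force: 5.1
```

{"method": "drive_tool", "body": {"moves": [{"x": 1, "y": 0, "z": 0, "rx": 0, "ry": 0, "rz": 0, "fingers": 1}, {"x": 1, "y": 0, "z": 0, "rx": 0, "ry": 0, "rz": 0, "fingers": 1}]}}

```text
time_s: 21.7
tool_pos: [0.5342, -0.0258, 0.045]
tool_rot: [-179.9, 0.4, 72.4]
force: [-1.9, -11.0, -9.1]
grip_width: 0.0003
grasp_force: 5.3
```

{"method": "drive_tool", "body": {"moves": [{"x": 1, "y": 0, "z": 0, "rx": 0, "ry": 0, "rz": 0, "fingers": 1}, {"x": 1, "y": 0, "z": 0, "rx": 0, "ry": 0, "rz": 0, "fingers": 1}]}}

```text
time_s: 21.95
tool_pos: [0.5359, -0.0212, 0.046]
tool_rot: [-179.9, 0.1, 72.5]
force: [-3.2, -4.6, -3.6]
grip_width: 0.0003
grasp_force: 2.9
```

Snapped (a 5 mm jump). I'll press a little more to confirm it is against a hard stop.

{"method": "drive_tool", "body": {"moves": [{"x": 1.5, "y": 0, "z": 0, "rx": 0, "ry": 0, "rz": 0, "fingers": 1}, {"x": 1.5, "y": 0, "z": 0, "rx": 0, "ry": 0, "rz": 0, "fingers": 1}]}}

```text
time_s: 22.2
tool_pos: [0.5359, -0.0211, 0.046]
tool_rot: [-179.9, 0.2, 72.5]
force: [-3.7, -7.9, -2.8]
grip_width: 0.0006
grasp_force: 4.0
```

{"method": "drive_tool", "body": {"moves": [{"x": 1.5, "y": 0, "z": 0, "rx": 0, "ry": 0, "rz": 0, "fingers": 1}, {"x": 1.5, "y": 0, "z": 0, "rx": 0, "ry": 0, "rz": 0, "fingers": 1}]}}

```text
time_s: 22.45
tool_pos: [0.536, -0.0209, 0.0461]
tool_rot: [-179.9, 0.3, 72.4]
force: [-3.4, -9.7, -2.8]
grip_width: 0.0003
grasp_force: 5.2
```

Hard stop, so clip d is home. Next: retreat, rise above the lid, and turn the tool 90° so the long gripper body stays clear of the incubator for clips a and c.

{"method": "drive_tool", "body": {"moves": [{"x": -14, "y": 0, "z": 0, "rx": 0, "ry": 0, "rz": 0, "fingers": 1}, {"x": -18, "y": 0, "z": -45, "rx": 0, "ry": 0, "rz": 0, "fingers": 1}, {"x": -18, "y": 0, "z": -100, "rx": 0, "ry": 0, "rz": 0, "fingers": 1}, {"x": 20, "y": 0, "z": -130, "rx": 0, "ry": 0, "rz": -0.18, "fingers": 1}, {"x": 60, "y": 0, "z": -140, "rx": 0, "ry": 0, "rz": -0.36, "fingers": 1}, {"x": 78, "y": 0, "z": -140, "rx": 0, "ry": 0, "rz": -0.54, "fingers": 1}, {"x": 78, "y": 0, "z": -140, "rx": 0, "ry": 0, "rz": -0.72, "fingers": 1}, {"x": 78, "y": 0, "z": -140, "rx": 0, "ry": 0, "rz": -0.9, "fingers": 1}, {"x": 78, "y": 0, "z": -140, "rx": 0, "ry": 0, "rz": -1.08, "fingers": 1}, {"x": 78, "y": 0, "z": -140, "rx": 0, "ry": 0, "rz": -1.26, "fingers": 1}, {"x": 78, "y": 0, "z": -140, "rx": 0, "ry": 0, "rz": -1.44, "fingers": 1}, {"x": 78, "y": 0, "z": -140, "rx": 0, "ry": 0, "rz": -1.57, "fingers": 1}, {"x": 78, "y": 0, "z": -140, "rx": 0, "ry": 0, "rz": -1.57, "fingers": 1}, {"x": 78, "y": 0, "z": -140, "rx": 0, "ry": 0, "rz": -1.57, "fingers": 1}]}}

```text
time_s: 24.2
tool_pos: [0.5613, 0.0575, 0.1871]
tool_rot: [179.9, 0.0, 162.4]
force: [-0.2, -0.8, 0.6]
grip_width: 0.0005
grasp_force: 0.0
```

Run:
```python
from h import *
import pickle
e=np.array([.9537,-.3007]);C=np.array([.5605,.057])
A=C+e*(.055+.017+.0095);D=C-e*(.055+.017+.0095)
plan((*A,.13,162.5),(*A,.090,162.5),(*D,.13,162.5))
o=sensors.get_obs();print(o["qpos"].round(1))
# incubator clearance: floor-level and h=0.12 positions of its near front corner/edge (from first top view)
T,S=pickle.load(open("c.pkl","rb"))
for z in(0,.05,.12): print(z,unproj(T,[[205,158],[180,135],[260,130],[272,143]],z)[:,:2].round(3).tolist())
```

```text
at [0.5613 0.0575 0.1871] [1.7992e+02 4.0000e-02 1.6239e+02] t 24.2 w 0.0005239533034849591
(np.float64(0.63822655), np.float64(0.03249295), 0.13, 162.5) -> [-80.8  -0.7  57.1] [ 0.001  0.001 -0.002]
(np.float64(0.63822655), np.float64(0.03249295), 0.09, 162.5) -> [-80.8  -0.7  97.1] [ 0.001  0.001 -0.002]
(np.float64(0.48277345), np.float64(0.08150705), 0.13, 162.5) -> [82.2 -1.  57. ] [ 0.001  0.001 -0.002]
[-32.9   9.7  27.2 100.   -4.8  71.3  67.9]
0 [[0.7, 0.077], [0.76, 0.139], [0.767, -0.059], [0.733, -0.089]]
0.05 [[0.688, 0.063], [0.745, 0.122], [0.752, -0.067], [0.719, -0.095]]
0.12 [[0.672, 0.043], [0.725, 0.099], [0.731, -0.077], [0.701, -0.103]]
```

The near corner of the incubator would leave the body only about 8 mm of clearance. I'll yaw a further 15° so that end of the body swings away, and push with the finger's corner near the flap's middle.

{"method": "drive_tool", "body": {"moves": [{"x": -30, "y": -4, "z": 20, "rx": 0, "ry": 0, "rz": -0.13, "fingers": 1}, {"x": -60, "y": -8, "z": 40, "rx": 0, "ry": 0, "rz": -0.26, "fingers": 1}, {"x": -85, "y": -11, "z": 60, "rx": 0, "ry": 0, "rz": -0.26, "fingers": 1}, {"x": -85, "y": -11, "z": 80, "rx": 0, "ry": 0, "rz": -0.26, "fingers": 1}, {"x": -85, "y": -11, "z": 97, "rx": 0, "ry": 0, "rz": -0.26, "fingers": 1}, {"x": -85, "y": -11, "z": 97, "rx": 0, "ry": 0, "rz": -0.26, "fingers": 1}, {"x": -85, "y": -11, "z": 97, "rx": 0, "ry": 0, "rz": -0.26, "fingers": 1}]}}

```text
time_s: 25.08
tool_pos: [0.6389, 0.0215, 0.0904]
tool_rot: [180.0, 0.1, 177.4]
force: [-0.2, 0.6, -0.3]
grip_width: 0.0005
grasp_force: 0.0
```

{"method": "drive_tool", "body": {"moves": [{"x": 0, "y": 0, "z": 8, "rx": 0, "ry": 0, "rz": 0, "fingers": 1}, {"x": 0, "y": 0, "z": 16, "rx": 0, "ry": 0, "rz": 0, "fingers": 1}, {"x": 0, "y": 0, "z": 22, "rx": 0, "ry": 0, "rz": 0, "fingers": 1}, {"x": 0, "y": 0, "z": 22, "rx": 0, "ry": 0, "rz": 0, "fingers": 1}]}}

```text
time_s: 25.58
tool_pos: [0.6383, 0.021, 0.0668]
tool_rot: [180.0, -0.1, 177.4]
force: [0.5, 0.3, 1.0]
grip_width: 0.0002
grasp_force: 0.1
```

{"method": "drive_tool", "body": {"moves": [{"x": 0, "y": 0, "z": 6, "rx": 0, "ry": 0, "rz": 0, "fingers": 1}, {"x": 0, "y": 0, "z": 12, "rx": 0, "ry": 0, "rz": 0, "fingers": 1}, {"x": 0, "y": 0, "z": 18, "rx": 0, "ry": 0, "rz": 0, "fingers": 1}, {"x": 0, "y": 0, "z": 21, "rx": 0, "ry": 0, "rz": 0, "fingers": 1}, {"x": 0, "y": 0, "z": 21, "rx": 0, "ry": 0, "rz": 0, "fingers": 1}]}}

```text
time_s: 26.2
tool_pos: [0.6386, 0.0207, 0.046]
tool_rot: [-180.0, -0.0, 177.4]
force: [0.3, 0.1, 0.5]
grip_width: 0.0004
grasp_force: 0.5
```

{"method": "drive_tool", "body": {"moves": [{"x": 1.9, "y": 0.5, "z": 0, "rx": 0, "ry": 0, "rz": 0, "fingers": 1}, {"x": 3.9, "y": 1, "z": 0, "rx": 0, "ry": 0, "rz": 0, "fingers": 1}, {"x": 4.8, "y": 1.3, "z": 0, "rx": 0, "ry": 0, "rz": 0, "fingers": 1}, {"x": 4.8, "y": 1.3, "z": 0, "rx": 0, "ry": 0, "rz": 0, "fingers": 1}]}}

```text
time_s: 26.7
tool_pos: [0.6338, 0.0224, 0.0467]
tool_rot: [180.0, -0.0, 177.4]
force: [1.2, -0.4, -0.4]
grip_width: 0.0006
grasp_force: 0.7
```

{"method": "drive_tool", "body": {"moves": [{"x": 1, "y": 0.3, "z": 0, "rx": 0, "ry": 0, "rz": 0, "fingers": 1}, {"x": 1, "y": 0.3, "z": 0, "rx": 0, "ry": 0, "rz": 0, "fingers": 1}]}}

```text
time_s: 26.95
tool_pos: [0.633, 0.0227, 0.0467]
tool_rot: [180.0, 0.0, 177.4]
force: [1.7, -1.1, -0.1]
grip_width: 0.0005
grasp_force: 0.7
```

{"method": "drive_tool", "body": {"moves": [{"x": 1.9, "y": 0.5, "z": 0, "rx": 0, "ry": 0, "rz": 0, "fingers": 1}, {"x": 1.9, "y": 0.5, "z": 0, "rx": 0, "ry": 0, "rz": 0, "fingers": 1}]}}

```text
time_s: 27.2
tool_pos: [0.6317, 0.0231, 0.0468]
tool_rot: [-180.0, 0.1, 177.4]
force: [3.1, -0.7, -1.6]
grip_width: 0.0005
grasp_force: 1.6
```

{"method": "drive_tool", "body": {"moves": [{"x": 1.9, "y": 0.5, "z": 0, "rx": 0, "ry": 0, "rz": 0, "fingers": 1}, {"x": 1.9, "y": 0.5, "z": 0, "rx": 0, "ry": 0, "rz": 0, "fingers": 1}]}}

```text
time_s: 27.45
tool_pos: [0.6303, 0.0235, 0.0469]
tool_rot: [-180.0, 0.1, 177.4]
force: [4.8, -2.1, -2.7]
grip_width: 0.0006
grasp_force: 2.4
```

{"method": "drive_tool", "body": {"moves": [{"x": 1, "y": 0.3, "z": 0, "rx": 0, "ry": 0, "rz": 0, "fingers": 1}, {"x": 1, "y": 0.3, "z": 0, "rx": 0, "ry": 0, "rz": 0, "fingers": 1}]}}

```text
time_s: 27.7
tool_pos: [0.6297, 0.0237, 0.0469]
tool_rot: [-180.0, 0.2, 177.4]
force: [5.8, -1.2, -3.2]
grip_width: 0.0004
grasp_force: 2.8
```

{"method": "drive_tool", "body": {"moves": [{"x": 1.5, "y": 0.4, "z": 0, "rx": 0, "ry": 0, "rz": 0, "fingers": 1}, {"x": 1.5, "y": 0.4, "z": 0, "rx": 0, "ry": 0, "rz": 0, "fingers": 1}]}}

```text
time_s: 27.95
tool_pos: [0.6274, 0.0244, 0.0467]
tool_rot: [-180.0, 0.1, 177.4]
force: [3.8, -1.4, -2.0]
grip_width: 0.0002
grasp_force: 1.8
```

{"method": "drive_tool", "body": {"moves": [{"x": 1.5, "y": 0.4, "z": 0, "rx": 0, "ry": 0, "rz": 0, "fingers": 1}, {"x": 1.5, "y": 0.4, "z": 0, "rx": 0, "ry": 0, "rz": 0, "fingers": 1}]}}

```text
time_s: 28.2
tool_pos: [0.6251, 0.0251, 0.0465]
tool_rot: [180.0, -0.0, 177.4]
force: [3.9, -2.2, -2.3]
grip_width: 0.0005
grasp_force: 1.8
```

{"method": "drive_tool", "body": {"moves": [{"x": 1, "y": 0.3, "z": 0, "rx": 0, "ry": 0, "rz": 0, "fingers": 1}, {"x": 1, "y": 0.3, "z": 0, "rx": 0, "ry": 0, "rz": 0, "fingers": 1}]}}

```text
time_s: 28.45
tool_pos: [0.6251, 0.0252, 0.0466]
tool_rot: [-180.0, 0.1, 177.4]
force: [4.5, -1.8, -3.9]
grip_width: 0.0005
grasp_force: 2.9
```

{"method": "drive_tool", "body": {"moves": [{"x": 1.9, "y": 0.5, "z": 0, "rx": 0, "ry": 0, "rz": 0, "fingers": 1}, {"x": 1.9, "y": 0.5, "z": 0, "rx": 0, "ry": 0, "rz": 0, "fingers": 1}]}}

```text
time_s: 28.7
tool_pos: [0.6249, 0.0251, 0.047]
tool_rot: [-179.9, 0.3, 177.3]
force: [10.4, -2.5, -7.2]
grip_width: 0.0007
grasp_force: 4.9
```

{"method": "drive_tool", "body": {"moves": [{"x": 1, "y": 0.3, "z": 0, "rx": 0, "ry": 0, "rz": 0, "fingers": 1}, {"x": 1, "y": 0.3, "z": 0, "rx": 0, "ry": 0, "rz": 0, "fingers": 1}]}}

```text
time_s: 28.95
tool_pos: [0.6249, 0.0252, 0.0472]
tool_rot: [-179.9, 0.4, 177.3]
force: [10.8, -3.0, -7.2]
grip_width: 0.0002
grasp_force: 5.9
```

Clip a is home (hard stop at a 3 mm offset). Going over to clip c and undoing the 15° yaw.

{"method": "drive_tool", "body": {"moves": [{"x": -13.5, "y": -3.6, "z": 0, "rx": 0, "ry": 0, "rz": 0, "fingers": 1}, {"x": -15, "y": -4, "z": -40, "rx": 0, "ry": 0, "rz": 0, "fingers": 1}, {"x": -15, "y": -4, "z": -85, "rx": 0, "ry": 0, "rz": 0, "fingers": 1}, {"x": 30, "y": 12, "z": -95, "rx": 0, "ry": 0, "rz": 0, "fingers": 1}, {"x": 75, "y": 28, "z": -95, "rx": 0, "ry": 0, "rz": 0.13, "fingers": 1}, {"x": 120, "y": 42, "z": -95, "rx": 0, "ry": 0, "rz": 0.26, "fingers": 1}, {"x": 145, "y": 50, "z": -85, "rx": 0, "ry": 0, "rz": 0.26, "fingers": 1}, {"x": 145, "y": 50, "z": -65, "rx": 0, "ry": 0, "rz": 0.26, "fingers": 1}, {"x": 145, "y": 50, "z": -43, "rx": 0, "ry": 0, "rz": 0.26, "fingers": 1}, {"x": 145, "y": 50, "z": -43, "rx": 0, "ry": 0, "rz": 0.26, "fingers": 1}, {"x": 145, "y": 50, "z": -43, "rx": 0, "ry": 0, "rz": 0.26, "fingers": 1}]}}

```text
time_s: 30.32
tool_pos: [0.4791, 0.0832, 0.0902]
tool_rot: [180.0, -0.0, 162.5]
force: [0.8, -0.4, -0.2]
grip_width: 0.0008
grasp_force: 0.0
```

{"method": "drive_tool", "body": {"moves": [{"x": 0, "y": 0, "z": 8, "rx": 0, "ry": 0, "rz": 0, "fingers": 1}, {"x": 0, "y": 0, "z": 16, "rx": 0, "ry": 0, "rz": 0, "fingers": 1}, {"x": 0, "y": 0, "z": 22, "rx": 0, "ry": 0, "rz": 0, "fingers": 1}, {"x": 0, "y": 0, "z": 22, "rx": 0, "ry": 0, "rz": 0, "fingers": 1}]}}

```text
time_s: 30.82
tool_pos: [0.4785, 0.0828, 0.067]
tool_rot: [-180.0, -0.1, 162.5]
force: [0.1, -0.7, 0.0]
grip_width: 0.0003
grasp_force: 0.0
```

{"method": "drive_tool", "body": {"moves": [{"x": -2, "y": 0, "z": 2, "rx": 0, "ry": 0, "rz": 0, "fingers": 1}, {"x": -4, "y": 0, "z": 6, "rx": 0, "ry": 0, "rz": 0, "fingers": 1}, {"x": -4, "y": 0, "z": 12, "rx": 0, "ry": 0, "rz": 0, "fingers": 1}, {"x": -4, "y": 0, "z": 18, "rx": 0, "ry": 0, "rz": 0, "fingers": 1}, {"x": -4, "y": 0, "z": 21, "rx": 0, "ry": 0, "rz": 0, "fingers": 1}, {"x": -4, "y": 0, "z": 21, "rx": 0, "ry": 0, "rz": 0, "fingers": 1}]}}

```text
time_s: 31.58
tool_pos: [0.4822, 0.0818, 0.046]
tool_rot: [-180.0, -0.1, 162.5]
force: [-0.6, -0.2, -1.5]
grip_width: 0.0005
grasp_force: 0.6
```

{"method": "drive_tool", "body": {"moves": [{"x": -2, "y": 0, "z": 0, "rx": 0, "ry": 0, "rz": 0, "fingers": 1}, {"x": -4, "y": 0, "z": 0, "rx": 0, "ry": 0, "rz": 0, "fingers": 1}, {"x": -5, "y": 0, "z": 0, "rx": 0, "ry": 0, "rz": 0, "fingers": 1}, {"x": -5, "y": 0, "z": 0, "rx": 0, "ry": 0, "rz": 0, "fingers": 1}]}}

```text
time_s: 32.08
tool_pos: [0.4879, 0.0801, 0.0467]
tool_rot: [180.0, 0.0, 162.5]
force: [-2.4, 0.6, -0.3]
grip_width: 0.0002
grasp_force: 0.8
```

{"method": "drive_tool", "body": {"moves": [{"x": -2, "y": 0, "z": 0, "rx": 0, "ry": 0, "rz": 0, "fingers": 1}, {"x": -2, "y": 0, "z": 0, "rx": 0, "ry": 0, "rz": 0, "fingers": 1}]}}

```text
time_s: 32.33
tool_pos: [0.4896, 0.0797, 0.0467]
tool_rot: [180.0, 0.0, 162.5]
force: [-2.7, 0.5, -0.4]
grip_width: 0.0007
grasp_force: 1.3
```

{"method": "drive_tool", "body": {"moves": [{"x": -2, "y": 0, "z": 0, "rx": 0, "ry": 0, "rz": 0, "fingers": 1}, {"x": -2, "y": 0, "z": 0, "rx": 0, "ry": 0, "rz": 0, "fingers": 1}]}}

```text
time_s: 32.58
tool_pos: [0.4906, 0.0794, 0.0463]
tool_rot: [-180.0, -0.1, 162.5]
force: [-5.3, 2.0, 0.1]
grip_width: 0.0005
grasp_force: 2.5
```

{"method": "drive_tool", "body": {"moves": [{"x": -1.5, "y": 0, "z": 0, "rx": 0, "ry": 0, "rz": 0, "fingers": 1}, {"x": -1.5, "y": 0, "z": 0, "rx": 0, "ry": 0, "rz": 0, "fingers": 1}]}}

```text
time_s: 32.83
tool_pos: [0.4914, 0.0791, 0.0461]
tool_rot: [-180.0, -0.2, 162.5]
force: [-5.5, 2.3, -1.3]
grip_width: 0.0009
grasp_force: 2.9
```

{"method": "drive_tool", "body": {"moves": [{"x": -1, "y": 0, "z": 0, "rx": 0, "ry": 0, "rz": 0, "fingers": 1}, {"x": -1, "y": 0, "z": 0, "rx": 0, "ry": 0, "rz": 0, "fingers": 1}]}}

```text
time_s: 33.08
tool_pos: [0.492, 0.0789, 0.0459]
tool_rot: [-180.0, -0.2, 162.5]
force: [-6.3, 2.9, -0.6]
grip_width: 0.0007
grasp_force: 3.1
```

{"method": "drive_tool", "body": {"moves": [{"x": -1, "y": 0, "z": 0, "rx": 0, "ry": 0, "rz": 0, "fingers": 1}, {"x": -1, "y": 0, "z": 0, "rx": 0, "ry": 0, "rz": 0, "fingers": 1}]}}

```text
time_s: 33.33
tool_pos: [0.4928, 0.0787, 0.0457]
tool_rot: [-180.0, -0.2, 162.5]
force: [-5.4, 2.4, -2.3]
grip_width: 0.0006
grasp_force: 3.1
```

{"method": "drive_tool", "body": {"moves": [{"x": -1.5, "y": 0, "z": 0, "rx": 0, "ry": 0, "rz": 0, "fingers": 1}, {"x": -1.5, "y": 0, "z": 0, "rx": 0, "ry": 0, "rz": 0, "fingers": 1}]}}

```text
time_s: 33.58
tool_pos: [0.4952, 0.0778, 0.0459]
tool_rot: [-180.0, -0.1, 162.5]
force: [-4.7, 2.2, -4.4]
grip_width: 0.0005
grasp_force: 2.5
```

{"method": "drive_tool", "body": {"moves": [{"x": -1.5, "y": 0, "z": 0, "rx": 0, "ry": 0, "rz": 0, "fingers": 1}, {"x": -1.5, "y": 0, "z": 0, "rx": 0, "ry": 0, "rz": 0, "fingers": 1}]}}

```text
time_s: 33.83
tool_pos: [0.4953, 0.0778, 0.0459]
tool_rot: [-179.9, -0.3, 162.5]
force: [-8.8, 3.0, -0.3]
grip_width: 0.0005
grasp_force: 4.4
```

{"method": "drive_tool", "body": {"moves": [{"x": -1, "y": 0, "z": 0, "rx": 0, "ry": 0, "rz": 0, "fingers": 1}, {"x": -1, "y": 0, "z": 0, "rx": 0, "ry": 0, "rz": 0, "fingers": 1}]}}

```text
time_s: 34.08
tool_pos: [0.4953, 0.0778, 0.0459]
tool_rot: [-179.9, -0.4, 162.5]
force: [-11.4, 3.6, 2.8]
grip_width: 0.0005
grasp_force: 5.8
```

Clip c hit a hard stop too. I'll retreat clear and check with the last picture.

{"method": "drive_tool", "body": {"moves": [{"x": 14, "y": 0, "z": 0, "rx": 0, "ry": 0, "rz": 0, "fingers": 1}, {"x": 16, "y": 0, "z": -45, "rx": 0, "ry": 0, "rz": 0, "fingers": 1}, {"x": 16, "y": 0, "z": -100, "rx": 0, "ry": 0, "rz": 0, "fingers": 1}, {"x": 10, "y": -60, "z": -140, "rx": 0, "ry": 0, "rz": 0, "fingers": 1}, {"x": 0, "y": -120, "z": -150, "rx": 0, "ry": 0, "rz": 0, "fingers": 1}, {"x": -10, "y": -180, "z": -150, "rx": 0, "ry": 0, "rz": 0, "fingers": 1}, {"x": -10, "y": -240, "z": -150, "rx": 0, "ry": 0, "rz": 0, "fingers": 1}, {"x": -10, "y": -280, "z": -150, "rx": 0, "ry": 0, "rz": 0, "fingers": 1}, {"x": -10, "y": -280, "z": -150, "rx": 0, "ry": 0, "rz": 0, "fingers": 1}, {"x": -10, "y": -280, "z": -150, "rx": 0, "ry": 0, "rz": 0, "fingers": 1}]}}

```text
time_s: 35.33
tool_pos: [0.4248, -0.1931, 0.1972]
tool_rot: [180.0, 0.2, 162.5]
force: [-0.1, 0.3, -0.1]
grip_width: 0.0005
grasp_force: 0.0
```

Run:
```python
from h import *
o=sensors.get_obs();print(o["tool_pos"],o["force"],o["time_s"])
T=vision.read_camera("top");S=vision.read_camera("side")
Rb=Ro.from_euler("z",-17.5,degrees=True)
def ov(c,u,v,w,h,k):
    m=cv2.resize(c["image"][v:v+h,u:u+w,::-1],None,fx=k,fy=k,interpolation=cv2.INTER_CUBIC)
    raw=np.clip(m*1.4,0,255).astype(np.uint8);return raw
a=ov(T,160,165,100,90,4);b=ov(S,225,230,100,100,4)
H=np.zeros((400,800,3),np.uint8);H[:360,:400]=a;H[:400,400:]=b
# ticks: predicted outer panel lower edge for each flap at angle 0 (red) and .3 (blue)
for c,u,v,x0 in((T,160,165,0),(S,225,230,400)):
  for ax,hs,wd in(((1,0),.055,.028),((0,1),.067,.02),((-1,0),.055,.028),((0,-1),.067,.02)):
    ax=np.array([*ax,0.]);ay=np.array([-ax[1],ax[0],0])
    for th,col in((0,(0,0,255)),(.3,(255,0,0))):
        r=ax*(hs+.003*np.cos(th)+.029*np.sin(th))+np.array([0,0,.065-.029*np.cos(th)+.003*np.sin(th)])
        P=np.array([.5605,.057,0])+Rb.apply(np.array([r+ay*wd,r-ay*wd]))
        for q in (proj(c,P)-[u,v])*4: cv2.circle(H,(int(q[0]+x0+2),int(q[1]+2)),2,col,-1)
cv2.imwrite("pics/end.png",H)
```

```text
[ 0.42478696 -0.19310751  0.19721308] [-0.14234162  0.29395858 -0.1342863 ] 35.325
```

View pics/end.png

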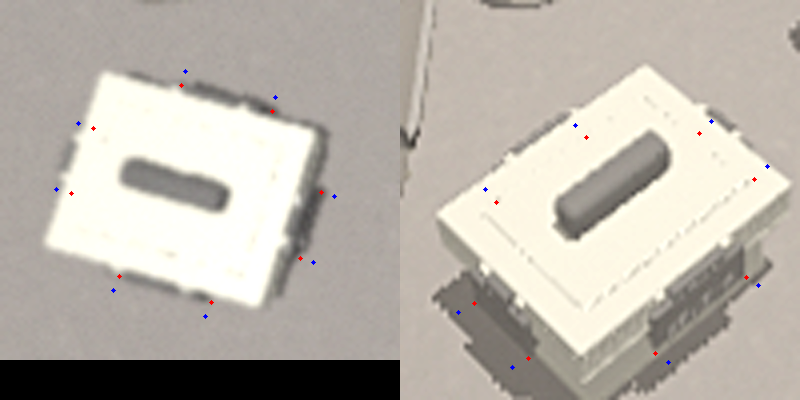

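The picture shows the lid square and closed on the box. All four flaps are folded flat, and the visible lower edges lie on the red home marks rather than the blue 0.3 rad ones: about (655,352)–(746,277) and (474,302)–(528,358) in the side half. The arm is clear of everything, so I'm handing in.

```bash
python3 -c "
from cell import workorder;print(workorder.sign_off())"
```

```text
the job is handed in; nothing more can be done
None
```

The lid is home on the box with all four clips snapped down, the arm is clear and the job is handed in at about 35 s. No verdict came back, but the measured push stayed under about 16 N and the last camera check showed every flap folded home.

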